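# Sound the candle sockets and mark the 40 mm one

## Robot

A 7-joint arm with a two-finger parallel gripper is mounted at the origin on the work surface. World frame = base frame: x ahead of the robot, y to its left, z up, the work surface at z = 0. Lengths are in m, angles in rad, forces in N, time in s.
With the tool pointing down it reaches from about 0.4 to 0.85 m from the base axis. Payload 10.4 kg.
Tool frame: the origin (TCP) lies midway between the tips of the shut fingers; the grasp point (between the pads) lies 19 mm behind it; z points along the fingers, y is the direction in which the jaws open and shut (so a half turn about z gives the same grasp; the last joint's range is limited). The gripper opens to 85 mm and grips with 20 to 120 N. Pads are 22 mm wide; open, the fingers measure 114 mm over their backs; the gripper's body (76 mm by 85 mm) begins 54 mm behind the grasp point. The pads swing forward as they close: fully open they stand 13 mm farther back than shut.
Start: joints at [-0.023, 0.332, -0.065, 1.46, 0.022, 1.35, -0.088], TCP at [0.625, 0, 0.231] pointing down, gripper open.
Joint ranges: [-2.6, 2.6], [-0.5, 2.12], [-1.47, 1.34], [0.16, 2.42], [-1.27, 4.41], [0.06, 2.06], [-2.6, 2.6]. Speed limits (rad/s): [2.22, 2.22, 2.79, 2.79, 3.14, 3.14, 3.14].

## Interface

Orientations are given as a unit quaternion [x, y, z, w].
In Python, from workcell import get_obs, camera, calibration, hand_in gives the robot as it stands.
- The arm moves only by the shell command python3 -m handwheel 'ROWS' [FORCE]. ROWS is JSON, a list of rows, each an object with "jaw": the finger opening in mm, from 0 to 85.4; "delta_pos": the shift along the tool's x, y, z scaled (see below), a list of three; "turn": the turn about the tool's z scaled (see below). In form: [{"jaw": jaw, "delta_pos": [tx, ty, tz], "turn": turn}, ...]. A call has 1 to 10 rows; each row is the pose to reach, as a shift and turn from the pose commanded when the call began, along the tool's axes at that moment, turning the shorter way round; what a row does not reach only later rows make up. The controller multiplies each number of a shift by 1 m and each number of a turn by pi rad. A row lasts 1/12 s, in which the tool goes at most 41.7 mm and 7.16 degrees, less where a joint would pass 70% of its speed; a pose out of reach is approached as far as the arm can. A call with a number of a shift or a turn outside -1 to 1 is refused whole. A call with a gripper value outside its range is refused whole. The fingers move at their own pace and stop on an object; FORCE is the grip in N (left out, the last holds). Time passes only in rows, so rows that repeat a pose let the fingers close. It gives the time, the measured TCP pose, the force and the opening at its end, in the units of the state.
- get_obs(): the state, without advancing time (a new reading comes with each control period).
- camera(name): name is "scene" or "side" or "wrist"; returns the picture (384x512x3 uint8, red, green, blue); there is no depth.
- calibration(name): a dict with "mtx" (3x3 intrinsics, pixels), "rvec" (rotation vector, rad) and "tvec" (3), from world to camera coordinates, as OpenCV has them. Camera axes: x right, y down, z forward; pixel columns grow to the right and rows downward; lengths in m; the calibration is good to about 2 mm. A picture is of the moment at which its call begins: read the wrist's pose just before it. calibration takes no time and is no camera call; for the wrist camera it gives the pose at the moment of the call.
- hand_in(): hands the job in, once; it reports no verdict.
The state is a dict: "clock": time; "joint_pos": joint angles; "joint_velocities": joint speeds; "tau": joint torques, N m; "position": TCP position; "ee_rot": TCP orientation; "ft_force": force on the tool from outside, world axes, zero at the start; "torque": the same for the moment, N m; "grip_width": opening from 0.0 (shut) to 1.0 (fully open).
Only numpy, scipy, OpenCV 4.12 (cv2) and the standard library are available. Lean on these libraries where they do the work, as an engineer would, in place of code of your own. Each camera call takes 0.05 s, during which the arm holds its last target.

## Task

The three sockets in the wooden candle stand were bored to different depths, and only one is right, at 40 mm. Take the depth rod from its holder and sound every socket in turn, beginning beside the stepped end of the stand: lower the rod gently until it bottoms, note how far it went in, and draw it out again. Finish with the rod left standing on the bottom of the 40 mm socket, let go, and leave the other wares where they are.

Things in the scene. Friction and masses are not known exactly. Their poses are not given: they have to be found in the camera images.
- rod_grip (a point): Centre of the depth rod's upright round wooden handle (22 mm across, 52 mm long), half-way up it, 90 mm above the rod's foot. Below the handle the rod is straight steel, 10 mm across, 64 mm long; 116 mm overall, about 70 g. z is along the rod, up.
- rod_tip (a point): Centre of the rod's foot, the lower end of the steel, chamfered to 7 mm across. At first it stands 10 mm above the table, in a 12 mm wide, 40 mm deep hole of the holder, and comes straight up out of it.
- rod_ring (a point): Thin black ring round the steel, 40 mm above the foot: level with the stand's top when the rod bottoms in the 40 mm socket.
- stand: Candle stand: a fixed pale wooden bar, 60 mm wide, 246 mm long, top 60 mm above the table, with three upright round sockets in a row. At its +y end a narrower step, 30 mm long, 30 mm wide and 30 mm lower than the top. Origin under the middle socket, on the table; y along the row towards the step, z up.
- socket1 (a point): Centre of the mouth, in the stand's top face, of the first socket, beside the stepped end. The sockets are 13 mm wide and 70 mm apart. One is 32, one 40 and one 48 mm deep, in an order that changes and is not given. Each ends in a firm cork pad that gives about 1 mm per 5 N.
- socket2 (a point): Centre of the mouth of the middle socket. (The bottoms of the three sockets, wherever they lie, are called bottom_a, bottom_b and bottom_c.)
- socket3 (a point): Centre of the mouth of the last socket, farthest from the stepped end.
- holder: Fixed dark wooden tool holder, 60 x 120 x 50 mm high, origin in the centre of its underside. The rod stands in one hole, 30 mm along its +y; a short wooden stopper stands in the other.
- stopper: Bystander: wooden stopper in the holder, 65 mm from the rod, its 26 mm wide head reaching 62 mm above the table. Origin at its lower end.
- trinket_box: Bystander: fixed shut wooden box with carved lid, 96 x 126 x 71 mm high, origin in the centre of its underside.
- bangle: Bystander: wooden ring lying flat, 72 mm across, 16 mm high.
- spoon: Bystander: wooden spoon lying flat, 170 mm long.
- pot: Bystander: lidded turned wooden pot, 68 mm across, 78 mm high.
- pawn: Bystander: turned wooden figure, 44 mm across, 62 mm high.
- coaster: Bystander: wooden disc lying flat, 90 mm across, 8 mm thick.

How it is judged:
On the way, in this order (a step that is already met when the one before it is completed fails the run):
1. the rod has touched the bottom of the first socket (beside the stepped end) (horizontal distance between rod_tip and socket1 below 0.006 m and z of rod_tip in the frame of socket1 below -0.025 m and (contact force between rod and bottom_a above 0.3 N or contact force between rod and bottom_b above 0.3 N or contact force between rod and bottom_c above 0.3 N)), for 0.05 s.
2. the rod has touched the bottom of the middle socket (horizontal distance between rod_tip and socket2 below 0.006 m and z of rod_tip in the frame of socket2 below -0.025 m and (contact force between rod and bottom_a above 0.3 N or contact force between rod and bottom_b above 0.3 N or contact force between rod and bottom_c above 0.3 N)), for 0.05 s.
3. the rod has touched the bottom of the last socket (horizontal distance between rod_tip and socket3 below 0.006 m and z of rod_tip in the frame of socket3 below -0.025 m and (contact force between rod and bottom_a above 0.3 N or contact force between rod and bottom_b above 0.3 N or contact force between rod and bottom_c above 0.3 N)), for 0.05 s.
At the end, for the whole second after the job is handed in: The rod stands released and still in the 40 mm socket, its foot 37.5 to 43 mm below the stand's top and within 6 mm sideways of the socket's axis, within 0.15 rad of upright ((horizontal distance between rod_tip and socket1 below 0.006 m or horizontal distance between rod_tip and socket2 below 0.006 m or horizontal distance between rod_tip and socket3 below 0.006 m) and z of rod_tip in the frame of socket1 between -0.043 and -0.0375 m and angle between rod's own z axis and vertical below 0.15 rad and linear speed of rod below 0.02 m/s and contact force between rod and the fingers below 0.05 N); the robot touches nothing.
It fails at once if the rod is pressed on the stand or on a socket's bottom with more than 20 N (contact force between rod and stand above 20 N or (contact force between rod and bottom_a above 20 N or contact force between rod and bottom_b above 20 N or contact force between rod and bottom_c above 20 N)).
It fails at once if a bystander is moved more than 30 mm (distance of any of trinket_box, bangle, spoon, pot, pawn, coaster, stopper from where it was at the start of the episode above 0.03 m).
It also fails if it takes over 72 s, if anything falls off the work surface, if the arm or the gripper's body presses on something with over 40 N, if the wrist force passes 120 N, or if a joint passes its speed limit or range.

## Working session

There is one attempt and no reset: what is moved stays moved. The work goes in short steps, Python scripts to look and compute and a shell command to move; the robot and the scene stay as the last step left them, time stands still between calls to the robot, and variables do not carry over. Pictures are saved under pics/ and viewed, and the job is handed in when it is done.

```bash
mkdir -p pics; ls
python3 - <<'E'
from workcell import *
import cv2
for n in("scene","side","wrist"):
    c=calibration(n);print(n,c)
    cv2.imwrite(f"pics/{n}0.png",camera(n)[:,:,::-1])
print(get_obs())
E
```

```text
pics
scene {'mtx': array([[386.29660569,   0.        , 254.76589636],
       [  0.        , 386.29660569, 188.54476665],
       [  0.        ,   0.        ,   1.        ]]), 'rvec': array([ 2.09439475,  1.16372864, -0.49658971]), 'tvec': array([-0.33531248, -0.30188534,  1.61113177])}
side {'mtx': array([[447.14713691,   0.        , 256.49910079],
       [  0.        , 447.14713691, 198.61149382],
       [  0.        ,   0.        ,   1.        ]]), 'rvec': array([ 0.94299919, -2.25882408,  1.26483539]), 'tvec': array([0.42808526, 0.3222265 , 0.95727967])}
wrist {'mtx': array([[277.24340053,   0.        , 254.87791874],
       [  0.        , 277.24340053, 189.81049206],
       [  0.        ,   0.        ,   1.        ]]), 'rvec': array([-2.82523951e+00, -2.47414555e-03,  2.34081896e-03]), 'tvec': array([-0.62436975, -0.04099629,  0.3803288 ])}
{'clock': 0.15, 'joint_pos': array([-0.02262823,  0.33270473, -0.06471565,  1.46073574,  0.02157909,
        1.34987944, -0.08847712]), 'joint_velocities': array([-0.00054966,  0.00013713, -0.00081945, -0.00022104,  0.00045697,
       -0.00090593, -0.00090126]), 'tau': array([ 1.13752249e-03, -6.25829744e+01,  4.95374459e-02, -3.91853535e+01,
        1.63436425e-02,  7.44175835e-03, -2.63868424e-05]), 'position': array([6.24727265e-01, 3.49115104e-05, 2.30718490e-01]), 'ee_rot': array([ 7.07079120e-01,  7.07134253e-01, -3.71619922e-04, -3.58831369e-04]), 'ft_force': array([-0.11494196,  0.24396713,  0.39337711]), 'torque': array([ 0.00660856, -0.04234814, -0.00699317]), 'grip_width': 1.0025875789157506}
```

View pics/scene0.png

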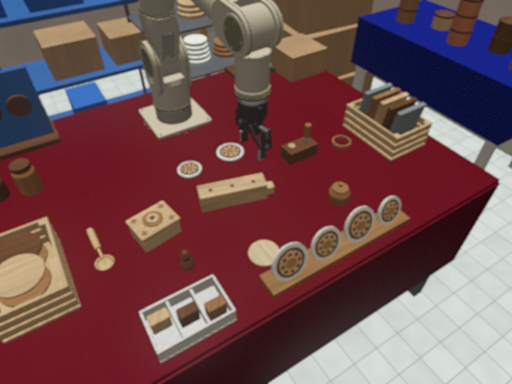

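View pics/side0.png

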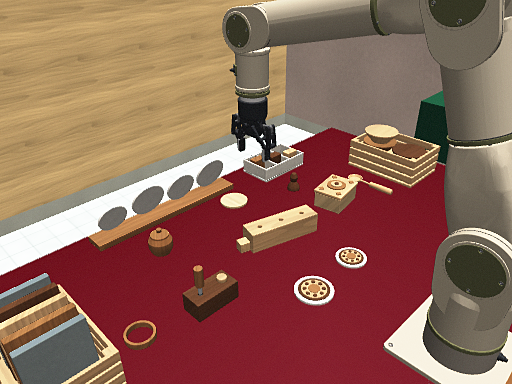

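View pics/wrist0.png

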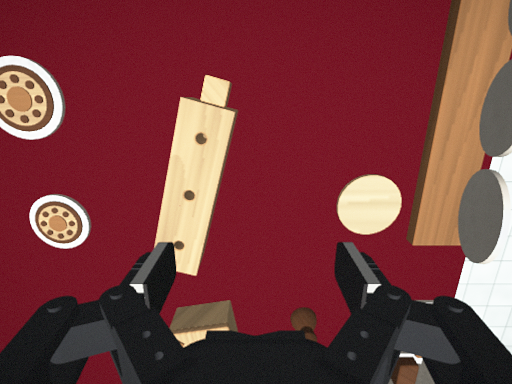

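```bash
cat > h.py <<'E'
import numpy as np, cv2
from workcell import *
def ray(c,uv):
    R=cv2.Rodrigues(np.array(c["rvec"]))[0];t=np.array(c["tvec"]).ravel()
    p=cv2.undistortPoints(np.array([[uv]],float),c["mtx"],None)[0,0]
    return -R.T@t, R.T@np.array([p[0],p[1],1])
def atz(c,uv,z):
    o,d=ray(c,uv);return o+d*(z-o[2])/d[2]
def proj(c,P):
    return cv2.projectPoints(np.array(P,float).reshape(-1,3),np.array(c["rvec"]),np.array(c["tvec"]),c["mtx"],None)[0][:,0]
def crop(img,x0,y0,x1,y1,s,name):
    cv2.imwrite(name,cv2.resize(img[y0:y1,x0:x1,::-1],None,fx=s,fy=s,interpolation=cv2.INTER_CUBIC))
E
python3 - <<'E'
from h import *
w=calibration("wrist")
for uv in[(201,138),(189,195),(179,244.5)]:print(atz(w,uv,.06).round(4))
im=cv2.imread("pics/side0.png")[:,:,::-1];crop(im,170,250,250,330,7,"pics/s1.png")
im=cv2.imread("pics/scene0.png")[:,:,::-1];crop(im,270,110,330,170,9,"pics/c1.png")
im=cv2.imread("pics/wrist0.png")[:,:,::-1];crop(im,140,60,250,280,2.7,"pics/w1.png")
E
```

```text
[0.5642 0.0387 0.06  ]
[ 0.5458 -0.0289  0.06  ]
[ 0.5283 -0.0956  0.06  ]
```

View pics/s1.png

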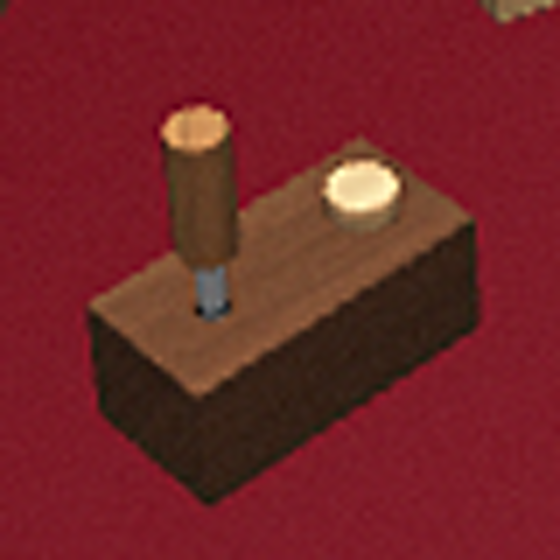

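View pics/c1.png

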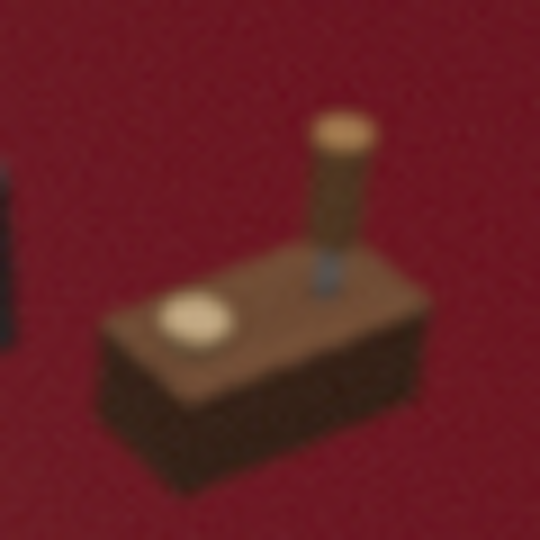

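View pics/w1.png

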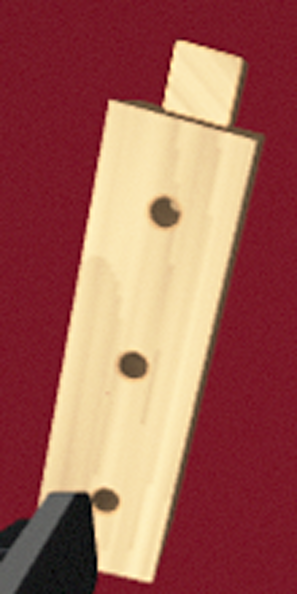

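Run:
```python
from h import *
s=calibration("side");c=calibration("scene")
f=lambda p,k,o:((p[0]+.5)/k-.5+o[0],(p[1]+.5)/k-.5+o[1])
S=lambda p:f(p,7,(170,250)); C=lambda p:f(p,9,(270,110))
print("rodtop",atz(s,S((197,130)),.126),atz(c,C((344,132)),.126))
print("hole",atz(s,S((211,312)),.05),atz(c,C((327,293)),.05))
print("stopper",atz(s,S((362,187)),.062),atz(c,C((196,319)),.062))
for p in[(90,305),(362,138),(475,217),(197,394)]:print("corner",atz(s,S(p),.05))
```

```text
rodtop [0.4771208  0.31394806 0.126     ] [0.48098798 0.31426905 0.126     ]
hole [0.476185   0.31600675 0.05      ] [0.4829996  0.31298633 0.05      ]
stopper [0.47712043 0.24885046 0.062     ] [0.48118062 0.24860426 0.062     ]
corner [0.50711204 0.34240641 0.05      ]
corner [0.50769942 0.22335755 0.05      ]
corner [0.44888593 0.22288297 0.05      ]
corner [0.44983303 0.34248964 0.05      ]
```

```bash
python3 -m handwheel '[{"jaw":85,"delta_pos":[0.25,-0.146,0],"turn":0},{"jaw":85,"delta_pos":[0.25,-0.146,0],"turn":0},{"jaw":85,"delta_pos":[0.25,-0.146,0],"turn":0},{"jaw":85,"delta_pos":[0.25,-0.146,0],"turn":0},{"jaw":85,"delta_pos":[0.25,-0.146,0],"turn":0},{"jaw":85,"delta_pos":[0.25,-0.146,0],"turn":0},{"jaw":85,"delta_pos":[0.25,-0.146,0],"turn":0},{"jaw":85,"delta_pos":[0.25,-0.146,0],"turn":0},{"jaw":85,"delta_pos":[0.25,-0.146,0],"turn":0},{"jaw":85,"delta_pos":[0.25,-0.146,0],"turn":0}]' 60
python3 - <<'E'
from h import *
o=get_obs();w=calibration("wrist");im=camera("wrist")
print(o["position"],o["ee_rot"],o["ft_force"],o["clock"])
cv2.imwrite("pics/w2.png",im[:,:,::-1])
print(ray(w,(255,190)), proj(w,[o["position"],[.4785,.314,.126],[.4785,.314,.05],[.479,.249,.062]]))
np.save("w2.npy",w)
E
```

```text
clock: 0.98
position: [0.4792, 0.2495, 0.2311]
ee_rot: [0.707, 0.707, -0.0, 0.0]
ft_force: [-0.0, -0.2, -0.1]
grip_width: 0.997
[0.47920264 0.24949255 0.23114783] [ 7.07104850e-01  7.07108653e-01 -2.11539623e-04  1.96517642e-04] [-0.03717497 -0.15030302 -0.08446478] 0.9833
(array([0.47932727, 0.3298319 , 0.37354537]), array([ 3.17542598e-04, -3.12243314e-01, -9.50002460e-01])) [[254.61169156 245.08775875]
 [254.06755826 118.13010557]
 [254.29519302 113.68365449]
 [254.65672093 172.31693907]]
```

View pics/w2.png

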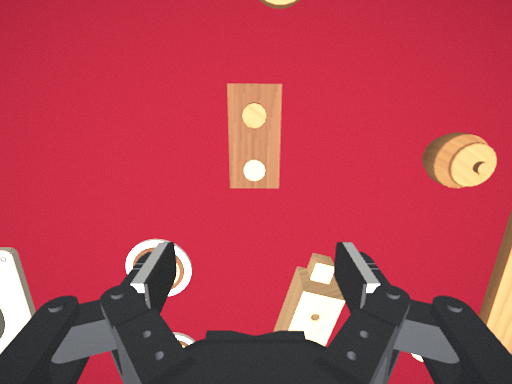

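Run:
```python
from h import *
w=np.load("w2.npy",allow_pickle=True).item()
im=cv2.imread("pics/w2.png");crop(im[:,:,::-1],215,75,295,195,5,"pics/w2c.png")
for b in[(240,100,270,130),(240,155,270,186)]:
    r=im[b[1]:b[3],b[0]:b[2]].astype(float);m=(r[:,:,1]>150)
    ys,xs=np.nonzero(m);print(xs.mean()+b[0],ys.mean()+b[1],xs.min()+b[0],xs.max()+b[0],ys.min()+b[1],ys.max()+b[1])
    print(atz(w,(xs.mean()+b[0],ys.mean()+b[1]),.126 if b[1]<150 else .062))
```

```text
255.25 114.50416666666666 240 269 100 129
[0.47951867 0.31703658 0.126     ]
253.81073446327684 169.9364406779661 240 269 155 185
[0.47801918 0.25183441 0.062     ]
```

View pics/w2c.png

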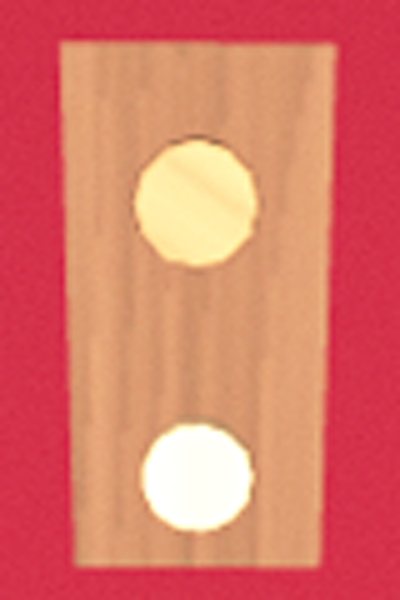

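```bash
python3 -m handwheel '[{"jaw":70,"delta_pos":[0.066,0,0],"turn":0},{"jaw":70,"delta_pos":[0.066,0,0],"turn":0},{"jaw":70,"delta_pos":[0.066,0,0],"turn":0},{"jaw":70,"delta_pos":[0.066,0,0.04],"turn":0},{"jaw":70,"delta_pos":[0.066,0,0.08],"turn":0},{"jaw":70,"delta_pos":[0.066,0,0.12],"turn":0},{"jaw":70,"delta_pos":[0.066,0,0.149],"turn":0},{"jaw":70,"delta_pos":[0.066,0,0.149],"turn":0},{"jaw":70,"delta_pos":[0.066,0,0.149],"turn":0}]' 60
python3 - <<'E'
from h import *
w=calibration("wrist");cv2.imwrite("pics/w3.png",camera("wrist")[:,:,::-1])
cv2.imwrite("pics/s3.png",camera("side")[:,:,::-1])
print(get_obs()["position"])
E
```

```text
clock: 1.78
position: [0.4792, 0.3143, 0.0816]
ee_rot: [0.708, 0.706, -0.001, -0.0]
ft_force: [-0.2, 0.7, 1.5]
grip_width: 0.822
[0.48070218 0.31618577 0.08467952]
```

View pics/w3.png

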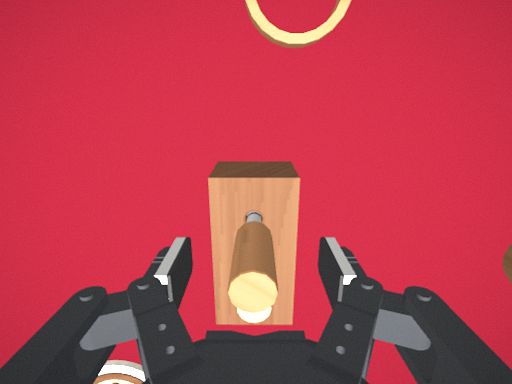

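View pics/s3.png

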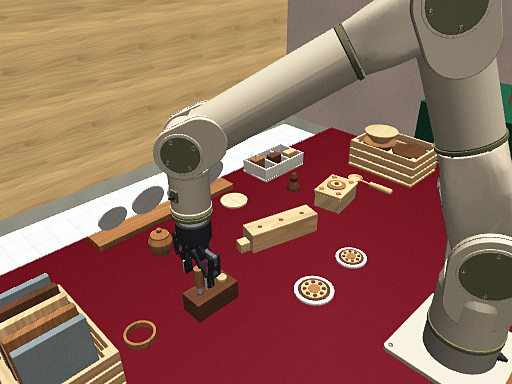

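```bash
python3 -m handwheel '[{"jaw":15,"delta_pos":[0,0,0],"turn":0},{"jaw":15,"delta_pos":[0,0,0],"turn":0},{"jaw":15,"delta_pos":[0,0,0],"turn":0},{"jaw":15,"delta_pos":[0,0,0],"turn":0},{"jaw":15,"delta_pos":[0,0,0],"turn":0},{"jaw":15,"delta_pos":[0,0,0],"turn":0},{"jaw":15,"delta_pos":[0,0,0],"turn":0},{"jaw":15,"delta_pos":[0,0,0],"turn":0},{"jaw":15,"delta_pos":[0,0,0],"turn":0},{"jaw":15,"delta_pos":[0,0,0],"turn":0}]' 60
python3 - <<'E'
from h import *
w=calibration("wrist");cv2.imwrite("pics/w4.png",camera("wrist")[:,:,::-1])
print(get_obs())
E
```

```text
clock: 2.72
position: [0.4793, 0.3164, 0.0833]
ee_rot: [0.707, 0.707, 0.001, 0.0]
ft_force: [-1.0, -0.5, 6.9]
grip_width: 0.241
{'clock': 2.7667, 'joint_pos': array([-0.42610447,  0.36525815, -0.28315391,  1.75352286,  0.11627953,
        1.03786234, -0.75049638]), 'joint_velocities': array([-0.0001502 , -0.00025051,  0.0003202 ,  0.00078357,  0.00171603,
       -0.00016188, -0.00033294]), 'tau': array([ 1.17741851e-01, -5.60047495e+01, -2.63143189e+00, -3.28591239e+01,
        1.70126944e-01, -5.79249132e-01,  6.34462976e-04]), 'position': array([0.47932602, 0.31640836, 0.08331445]), 'ee_rot': array([7.07062767e-01, 7.07150506e-01, 6.23494621e-04, 1.26744042e-04]), 'ft_force': array([-0.76878613, -0.27214553,  5.89404672]), 'torque': array([-0.14596704,  0.42239237,  0.00843691]), 'grip_width': 0.24212052742953138}
```

View pics/w4.png

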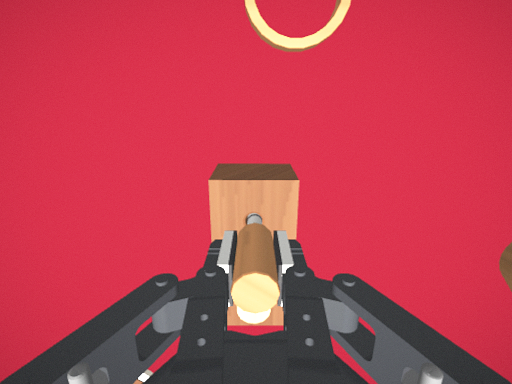

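```bash
python3 -m handwheel '[{"jaw":15,"delta_pos":[0,0,-0.01],"turn":0},{"jaw":15,"delta_pos":[0,0,-0.025],"turn":0},{"jaw":15,"delta_pos":[0,0,-0.04],"turn":0},{"jaw":15,"delta_pos":[0,0,-0.06],"turn":0},{"jaw":15,"delta_pos":[0,0,-0.08],"turn":0},{"jaw":15,"delta_pos":[0,0,-0.10],"turn":0},{"jaw":15,"delta_pos":[0,0,-0.11],"turn":0},{"jaw":15,"delta_pos":[0,0,-0.11],"turn":0},{"jaw":15,"delta_pos":[0,0,-0.11],"turn":0},{"jaw":15,"delta_pos":[0,0,-0.11],"turn":0}]' 60
python3 - <<'E'
from h import *
w=calibration("wrist");im=camera("wrist")
crop(im,160,130,360,330,4,"pics/w5.png")
s=camera("side");crop(s,150,190,270,310,5,"pics/s5.png");crop(camera("scene"),260,90,330,160,8,"pics/c5.png")
o=get_obs();p=o["position"];print(p,o["ft_force"])
T=[p-[0,0,.0733],p-[0,0,.0333],p-[0,0,.0093],p+[0,0,.0427]]
for n in("wrist","side","scene"):print(n,proj(calibration(n),T).round(1).tolist())
E
```

```text
clock: 3.6
position: [0.4785, 0.3156, 0.191]
ee_rot: [0.707, 0.707, -0.001, -0.0]
ft_force: [-0.3, 0.4, -1.4]
grip_width: 0.242
[0.47859285 0.31565002 0.19111231] [-0.19403128 -0.42203246 -0.41118409]
wrist [[255.0, 200.8], [254.8, 221.0], [254.7, 237.5], [254.4, 294.7]]
side [[197.0, 271.0], [195.6, 257.0], [194.7, 248.2], [192.8, 228.6]]
scene [[307.5, 125.7], [308.5, 116.0], [309.2, 110.0], [310.7, 96.5]]
```

View pics/w5.png

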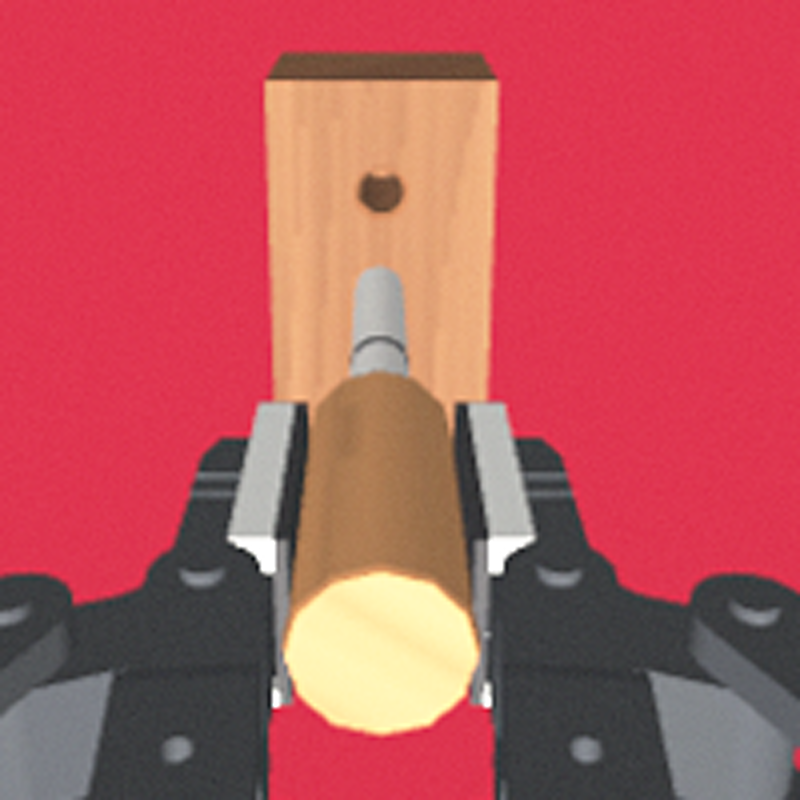

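View pics/s5.png

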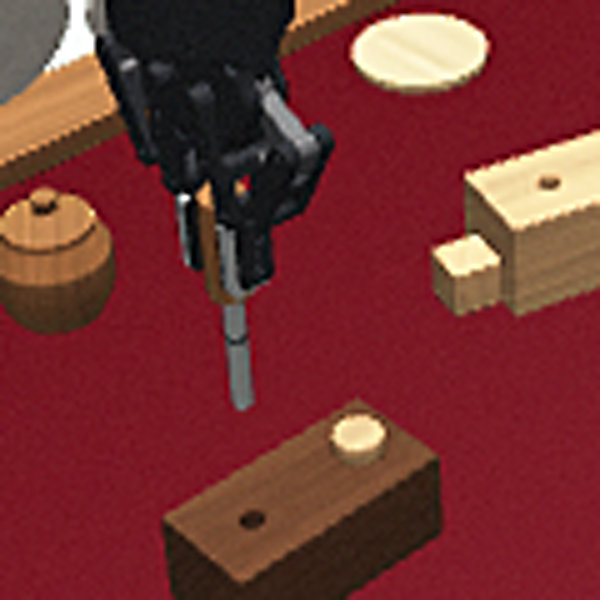

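View pics/c5.png

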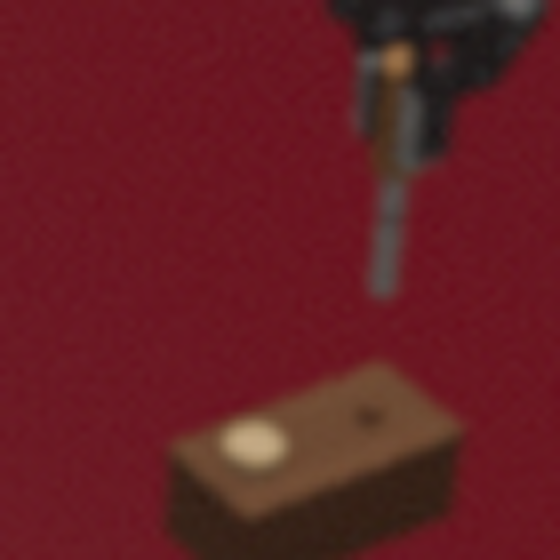

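```bash
python3 -m handwheel '[{"jaw":15,"delta_pos":[-0.035,0.011,0],"turn":0},{"jaw":15,"delta_pos":[-0.070,0.022,0],"turn":0},{"jaw":15,"delta_pos":[-0.105,0.033,0],"turn":0},{"jaw":15,"delta_pos":[-0.140,0.043,0],"turn":0},{"jaw":15,"delta_pos":[-0.175,0.054,0],"turn":0},{"jaw":15,"delta_pos":[-0.21,0.065,0],"turn":0},{"jaw":15,"delta_pos":[-0.245,0.076,0],"turn":0},{"jaw":15,"delta_pos":[-0.277,0.086,0],"turn":0},{"jaw":15,"delta_pos":[-0.277,0.086,0],"turn":0},{"jaw":15,"delta_pos":[-0.277,0.086,0],"turn":0}]' 60
python3 -m handwheel '[{"jaw":15,"delta_pos":[0,0,0.01],"turn":0},{"jaw":15,"delta_pos":[0,0,0.02],"turn":0},{"jaw":15,"delta_pos":[0,0,0.02],"turn":0},{"jaw":15,"delta_pos":[0,0,0.02],"turn":0},{"jaw":15,"delta_pos":[0,0,0.02],"turn":0},{"jaw":15,"delta_pos":[0,0,0.02],"turn":0}]' 60
python3 - <<'E'
from h import *
w=calibration("wrist");o=get_obs();im=camera("wrist");np.save("w6.npy",w)
crop(im,160,130,360,330,4,"pics/w6.png")
cv2.imwrite("pics/w6full.png",im[:,:,::-1])
p=o["position"];print(p,o["ft_force"],o["ee_rot"],o["clock"])
T=[p-[0,0,.0733],p-[0,0,.0333],p-[0,0,.0093],p+[0,0,.0427],[.5642,.0387,.06]]
print(proj(w,T).round(1).tolist())
E
```

```text
clock: 4.58
position: [0.5651, 0.0366, 0.1915]
ee_rot: [0.709, 0.706, -0.001, -0.0]
ft_force: [-0.1, 0.1, -1.1]
grip_width: 0.242
clock: 5.08
position: [0.5651, 0.0395, 0.1726]
ee_rot: [0.707, 0.707, 0.0, 0.0]
ft_force: [0.0, 0.5, -0.8]
grip_width: 0.239
[0.56511425 0.03950639 0.17257872] [ 0.03406924  0.5058061  -0.79188241] [7.06844711e-01 7.07368716e-01 2.02968722e-04 1.14788067e-04] 5.0833
[[254.7, 200.9], [254.7, 221.0], [254.6, 237.4], [254.5, 294.5], [253.8, 187.4]]
```

View pics/w6.png

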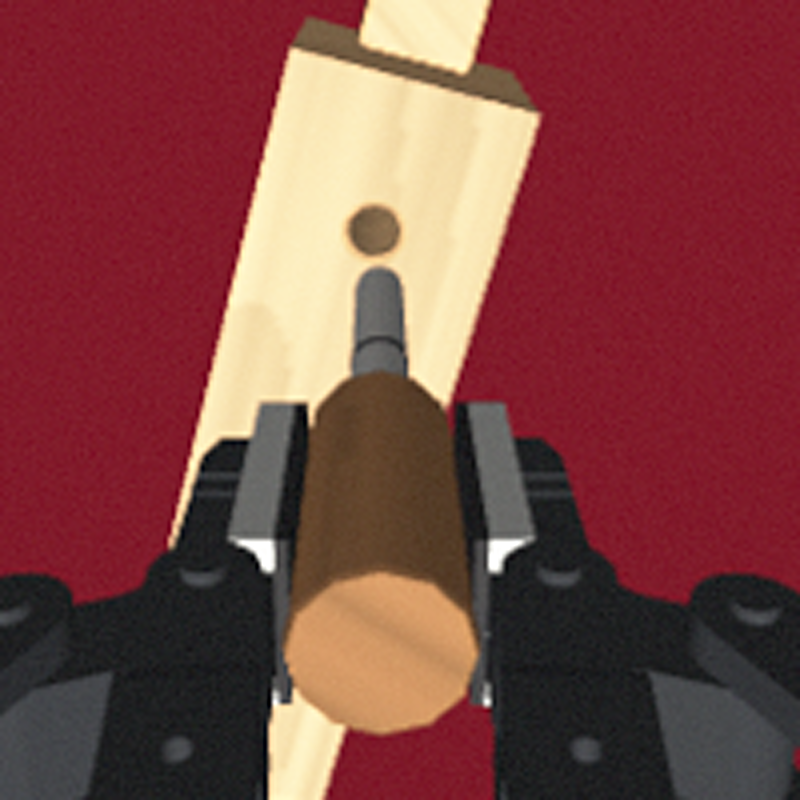

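Run:
```python
from h import *
w=np.load("w6.npy",allow_pickle=True).item();p=get_obs()["position"]
print("s1",atz(w,(253.5-.4,187.4-.4),.06))
q=np.array([.47859,.31565,.19111]);d=p-q
print("holder hole",atz(w,(255.1-.4,177.9-.4),.05+d[2])-d, "rod gripped at .4793 .3164", q)
```

```text
s1 [0.56354886 0.03914413 0.06      ]
holder hole [0.47845823 0.31701634 0.05      ] rod gripped at .4793 .3164 [0.47859 0.31565 0.19111]
```

```bash
python3 -m handwheel '[{"jaw":15,"delta_pos":[-0.0006,-0.001,0],"turn":0},{"jaw":15,"delta_pos":[-0.0006,-0.001,0.015],"turn":0},{"jaw":15,"delta_pos":[-0.0006,-0.001,0.033],"turn":0},{"jaw":15,"delta_pos":[-0.0006,-0.001,0.033],"turn":0},{"jaw":15,"delta_pos":[-0.0006,-0.001,0.033],"turn":0},{"jaw":15,"delta_pos":[-0.0006,-0.001,0.033],"turn":0}]' 60
python3 - <<'E'
from h import *
w=calibration("wrist");o=get_obs();im=camera("wrist")
crop(im,210,150,300,240,7,"pics/w7.png")
p=o["position"];print(p,o["ft_force"])
print(proj(w,[p-[0,0,.0733],[.564,.0388,.06]]).round(1).tolist())
E
```

```text
clock: 5.63
position: [0.5644, 0.0384, 0.1403]
ee_rot: [0.707, 0.707, 0.0, 0.0]
ft_force: [0.2, -0.3, -0.4]
grip_width: 0.24
[0.56444503 0.03843485 0.14033207] [ 0.16611884 -0.34349876 -0.42167512]
[[254.7, 200.9], [254.2, 197.6]]
```

View pics/w7.png

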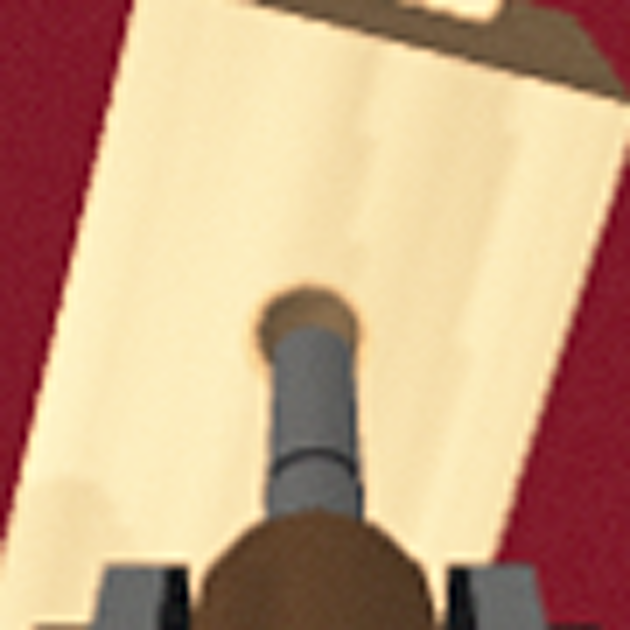

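```bash
python3 -m handwheel '[{"jaw":15,"delta_pos":[0.0003,-0.0005,0.004],"turn":0},{"jaw":15,"delta_pos":[0.0003,-0.0005,0.008],"turn":0},{"jaw":15,"delta_pos":[0.0003,-0.0005,0.012],"turn":0},{"jaw":15,"delta_pos":[0.0003,-0.0005,0.012],"turn":0},{"jaw":15,"delta_pos":[0.0003,-0.0005,0.012],"turn":0}]' 60
```

```text
clock: 6.1
position: [0.5633, 0.0387, 0.127]
ee_rot: [0.707, 0.707, -0.0, -0.0]
ft_force: [-0.1, -0.7, -0.5]
grip_width: 0.245
```

```bash
python3 -m handwheel '[{"jaw":15,"delta_pos":[0,0,0.005],"turn":0},{"jaw":15,"delta_pos":[0,0,0.01],"turn":0},{"jaw":15,"delta_pos":[0,0,0.015],"turn":0},{"jaw":15,"delta_pos":[0,0,0.018],"turn":0},{"jaw":15,"delta_pos":[0,0,0.018],"turn":0},{"jaw":15,"delta_pos":[0,0,0.018],"turn":0}]' 60
python3 -c "
from h import *
o=get_obs();print(o['position'],o['ft_force'])"
```

```text
clock: 6.6
position: [0.5634, 0.0387, 0.1091]
ee_rot: [0.707, 0.707, -0.0, -0.0]
ft_force: [-0.6, 0.1, -0.4]
grip_width: 0.244
[0.56338409 0.03870664 0.10906194] [-0.6214392   0.08222511 -0.38775414]
```

```bash
python3 -m handwheel '[{"jaw":15,"delta_pos":[0,0,0.003],"turn":0},{"jaw":15,"delta_pos":[0,0,0.006],"turn":0},{"jaw":15,"delta_pos":[0,0,0.0075],"turn":0},{"jaw":15,"delta_pos":[0,0,0.0085],"turn":0},{"jaw":15,"delta_pos":[0,0,0.0095],"turn":0},{"jaw":15,"delta_pos":[0,0,0.0095],"turn":0},{"jaw":15,"delta_pos":[0,0,0.0095],"turn":0}]' 60
python3 -c "
from h import *
o=get_obs();print(o['position'],o['ft_force'])"
```

```text
clock: 7.18
position: [0.5635, 0.0388, 0.0998]
ee_rot: [0.707, 0.707, 0.0, 0.0]
ft_force: [-0.3, -0.4, -0.6]
grip_width: 0.242
[0.56353562 0.03876719 0.09982537] [-0.32688916 -0.38751934 -0.57406704]
```

```bash
python3 -m handwheel '[{"jaw":15,"delta_pos":[0,0,0.002],"turn":0},{"jaw":15,"delta_pos":[0,0,0.004],"turn":0},{"jaw":15,"delta_pos":[0,0,0.0055],"turn":0},{"jaw":15,"delta_pos":[0,0,0.0065],"turn":0},{"jaw":15,"delta_pos":[0,0,0.0075],"turn":0},{"jaw":15,"delta_pos":[0,0,0.008],"turn":0},{"jaw":15,"delta_pos":[0,0,0.008],"turn":0},{"jaw":15,"delta_pos":[0,0,0.008],"turn":0}]' 60
python3 -c "
from h import *
o=get_obs();print(o['position'],o['ft_force'])"
```

```text
clock: 7.85
position: [0.5636, 0.0387, 0.0919]
ee_rot: [0.707, 0.707, 0.0, 0.0]
ft_force: [-0.5, 0.2, -1.1]
grip_width: 0.241
[0.56357222 0.03874618 0.09186499] [-0.52158986  0.22183062 -1.1465683 ]
```

```bash
python3 -m handwheel '[{"jaw":15,"delta_pos":[0,0,0.002],"turn":0},{"jaw":15,"delta_pos":[0,0,0.004],"turn":0},{"jaw":15,"delta_pos":[0,0,0.005],"turn":0},{"jaw":15,"delta_pos":[0,0,0.006],"turn":0},{"jaw":15,"delta_pos":[0,0,0.007],"turn":0},{"jaw":15,"delta_pos":[0,0,0.0075],"turn":0},{"jaw":15,"delta_pos":[0,0,0.0075],"turn":0},{"jaw":15,"delta_pos":[0,0,0.0075],"turn":0}]' 60
python3 -c "
from h import *
o=get_obs();print(o['position'],o['ft_force'])"
```

```text
clock: 8.52
position: [0.5635, 0.0387, 0.0846]
ee_rot: [0.707, 0.707, 0.0, 0.0]
ft_force: [-1.4, 0.5, 3.5]
grip_width: 0.242
[0.56353958 0.03873158 0.08456925] [-1.42027462  0.47170801  3.48711749]
```

```bash
python3 -m handwheel '[{"jaw":15,"delta_pos":[0,0,-0.01],"turn":0},{"jaw":15,"delta_pos":[0,0,-0.025],"turn":0},{"jaw":15,"delta_pos":[0,0,-0.045],"turn":0},{"jaw":15,"delta_pos":[0,0,-0.065],"turn":0},{"jaw":15,"delta_pos":[0,0,-0.07],"turn":0},{"jaw":15,"delta_pos":[0,0,-0.07],"turn":0},{"jaw":15,"delta_pos":[-0.03,-0.008,-0.07],"turn":0},{"jaw":15,"delta_pos":[-0.06,-0.016,-0.07],"turn":0},{"jaw":15,"delta_pos":[-0.0677,-0.0180,-0.07],"turn":0},{"jaw":15,"delta_pos":[-0.0677,-0.0180,-0.07],"turn":0}]' 60
python3 -m handwheel '[{"jaw":15,"delta_pos":[0,0,0],"turn":0},{"jaw":15,"delta_pos":[0,0,0],"turn":0},{"jaw":15,"delta_pos":[0,0,0],"turn":0}]' 60
python3 - <<'E'
from h import *
w=calibration("wrist");o=get_obs();im=camera("wrist");np.save("w8.npy",w)
crop(im,210,150,300,240,7,"pics/w8.png")
p=o["position"];print(p,o["ft_force"])
pp=proj(w,[p-[0,0,.0733],[.5458,-.0289,.06]]);print(pp,(pp-[210,150]+.5)*7-.5)
E
```

```text
clock: 9.35
position: [0.5444, -0.0324, 0.1532]
ee_rot: [0.709, 0.705, -0.001, -0.0]
ft_force: [0.0, -0.5, -1.1]
grip_width: 0.243
clock: 9.6
position: [0.5456, -0.0276, 0.1539]
ee_rot: [0.706, 0.708, 0.0, -0.0]
ft_force: [1.2, -0.2, -0.8]
grip_width: 0.243
[ 0.54558371 -0.02756451  0.15392161] [ 1.1513614  -0.20847778 -0.81976277]
[[254.78970833 200.92047144]
 [255.05477407 194.33822269]] [[316.5279583  359.44330011]
 [318.3834185  313.36755886]]
```

View pics/w8.png

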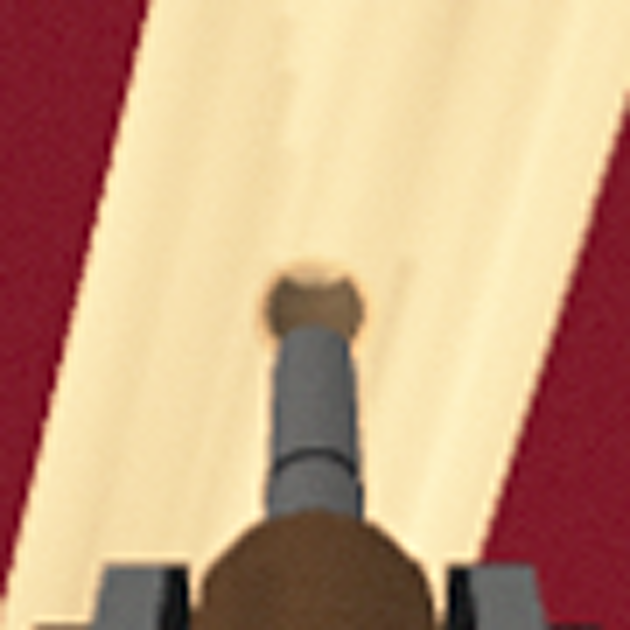

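```bash
python3 -m handwheel '[{"jaw":15,"delta_pos":[0,0,0.005],"turn":0},{"jaw":15,"delta_pos":[0,0,0.01],"turn":0},{"jaw":15,"delta_pos":[0,0,0.015],"turn":0},{"jaw":15,"delta_pos":[0,0,0.015],"turn":0},{"jaw":15,"delta_pos":[0,0,0.015],"turn":0}]' 60
python3 - <<'E'
from h import *
w=calibration("wrist");o=get_obs();im=camera("wrist")
crop(im,210,150,300,240,7,"pics/w9.png")
p=o["position"];print(p,o["ft_force"])
pp=proj(w,[p-[0,0,.0733],[.5453,-.0286,.06]]);print(pp,(pp-[210,150]+.5)*7-.5)
E
```

```text
clock: 10.07
position: [0.5452, -0.0289, 0.1387]
ee_rot: [0.707, 0.707, -0.0, -0.0]
ft_force: [0.8, -0.5, -0.3]
grip_width: 0.245
[ 0.54520515 -0.02894057  0.13873567] [ 0.79492014 -0.47332409 -0.27212506]
[[254.85095626 200.88427304]
 [254.97419557 198.27050068]] [[316.95669385 359.18991128]
 [317.81936901 340.89350476]]
```

View pics/w9.png

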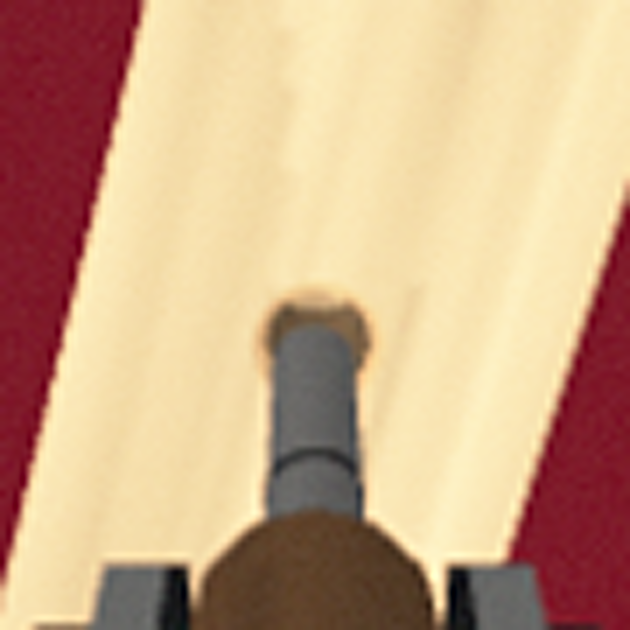

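```bash
python3 -m handwheel '[{"jaw":15,"delta_pos":[0.0003,0.0004,0.004],"turn":0},{"jaw":15,"delta_pos":[0.0003,0.0004,0.008],"turn":0},{"jaw":15,"delta_pos":[0.0003,0.0004,0.012],"turn":0},{"jaw":15,"delta_pos":[0.0003,0.0004,0.012],"turn":0},{"jaw":15,"delta_pos":[0.0003,0.0004,0.012],"turn":0}]' 60
```

```text
clock: 10.53
position: [0.5457, -0.0287, 0.1269]
ee_rot: [0.707, 0.707, -0.0, -0.0]
ft_force: [0.6, 0.9, -0.2]
grip_width: 0.242
```

```bash
python3 -m handwheel '[{"jaw":15,"delta_pos":[0,0,0.005],"turn":0},{"jaw":15,"delta_pos":[0,0,0.01],"turn":0},{"jaw":15,"delta_pos":[0,0,0.015],"turn":0},{"jaw":15,"delta_pos":[0,0,0.02],"turn":0},{"jaw":15,"delta_pos":[0,0,0.023],"turn":0},{"jaw":15,"delta_pos":[0,0,0.024],"turn":0},{"jaw":15,"delta_pos":[0,0,0.024],"turn":0},{"jaw":15,"delta_pos":[0,0,0.024],"turn":0}]' 60
```

```text
clock: 11.2
position: [0.546, -0.0287, 0.1034]
ee_rot: [0.707, 0.707, 0.0, 0.0]
ft_force: [-0.2, 0.3, -0.5]
grip_width: 0.242
```

```bash
python3 -m handwheel '[{"jaw":15,"delta_pos":[0,0,0.001],"turn":0},{"jaw":15,"delta_pos":[0,0,0.002],"turn":0},{"jaw":15,"delta_pos":[0,0,0.0025],"turn":0},{"jaw":15,"delta_pos":[0,0,0.0025],"turn":0},{"jaw":15,"delta_pos":[0,0,0.0025],"turn":0}]' 60
```

```text
clock: 11.62
position: [0.5461, -0.0287, 0.101]
ee_rot: [0.707, 0.707, 0.0, 0.0]
ft_force: [-0.4, -0.0, 1.2]
grip_width: 0.241
```

```bash
python3 -m handwheel '[{"jaw":15,"delta_pos":[0,0,0.0003],"turn":0},{"jaw":15,"delta_pos":[0,0,0.0006],"turn":0},{"jaw":15,"delta_pos":[0,0,0.0006],"turn":0},{"jaw":15,"delta_pos":[0,0,0.0006],"turn":0}]' 60
python3 -c "
from h import *
o=get_obs();print(o['position'],o['ft_force'])"
```

```text
clock: 11.95
position: [0.5461, -0.0287, 0.1005]
ee_rot: [0.707, 0.707, 0.0, 0.0]
ft_force: [-0.9, -0.2, 3.6]
grip_width: 0.241
[ 0.5461139  -0.02867504  0.10047902] [-0.9294214  -0.20340964  3.55424048]
```

```bash
python3 -m handwheel '[{"jaw":15,"delta_pos":[0,0,-0.01],"turn":0},{"jaw":15,"delta_pos":[0,0,-0.025],"turn":0},{"jaw":15,"delta_pos":[0,0,-0.045],"turn":0},{"jaw":15,"delta_pos":[0,0,-0.053],"turn":0},{"jaw":15,"delta_pos":[0,0,-0.053],"turn":0},{"jaw":15,"delta_pos":[-0.03,-0.008,-0.053],"turn":0},{"jaw":15,"delta_pos":[-0.06,-0.016,-0.053],"turn":0},{"jaw":15,"delta_pos":[-0.0673,-0.0180,-0.053],"turn":0},{"jaw":15,"delta_pos":[-0.0673,-0.0180,-0.053],"turn":0},{"jaw":15,"delta_pos":[-0.0673,-0.0180,-0.053],"turn":0}]' 60
python3 -m handwheel '[{"jaw":15,"delta_pos":[0,0,0],"turn":0},{"jaw":15,"delta_pos":[0,0,0.007],"turn":0},{"jaw":15,"delta_pos":[0,0,0.015],"turn":0},{"jaw":15,"delta_pos":[0,0,0.015],"turn":0},{"jaw":15,"delta_pos":[0,0,0.015],"turn":0},{"jaw":15,"delta_pos":[0,0,0.015],"turn":0}]' 60
python3 - <<'E'
from h import *
w=calibration("wrist");o=get_obs();im=camera("wrist")
crop(im,210,150,300,240,7,"pics/w10.png")
p=o["position"];print(p,o["ft_force"])
pp=proj(w,[p-[0,0,.0733],[.528,-.0960,.06]]);print(pp,(pp-[210,150]+.5)*7-.5)
E
```

```text
clock: 12.78
position: [0.5275, -0.096, 0.1525]
ee_rot: [0.707, 0.707, -0.0, -0.0]
ft_force: [0.0, 0.8, -0.6]
grip_width: 0.241
clock: 13.28
position: [0.5279, -0.0957, 0.138]
ee_rot: [0.707, 0.707, -0.0, -0.0]
ft_force: [0.2, -0.4, -0.5]
grip_width: 0.239
[ 0.52789503 -0.09572738  0.13802078] [ 0.22250478 -0.40033496 -0.50065422]
[[254.7716984  200.87221058]
 [254.90240745 199.22819238]] [[316.40188881 359.10547403]
 [317.31685213 347.59734666]]
```

View pics/w10.png

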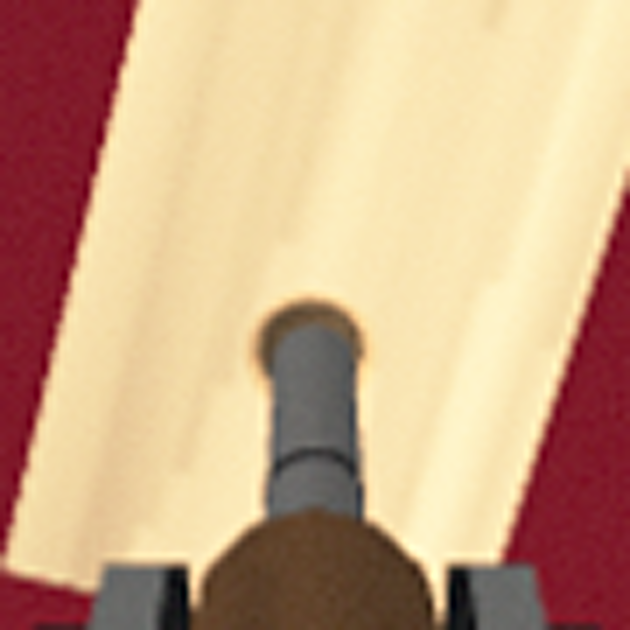

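```bash
python3 -m handwheel '[{"jaw":15,"delta_pos":[0,-0.0006,0.004],"turn":0},{"jaw":15,"delta_pos":[0,-0.0006,0.008],"turn":0},{"jaw":15,"delta_pos":[0,-0.0006,0.012],"turn":0},{"jaw":15,"delta_pos":[0,-0.0006,0.012],"turn":0},{"jaw":15,"delta_pos":[0,-0.0006,0.012],"turn":0}]' 60
```

```text
clock: 13.75
position: [0.5271, -0.096, 0.1259]
ee_rot: [0.707, 0.707, -0.0, -0.0]
ft_force: [0.0, 0.2, -0.2]
grip_width: 0.243
```

Down to just above a possible 32 mm bottom, then to just above 40 mm.

```bash
python3 -m handwheel '[{"jaw":15,"delta_pos":[0,0,0.005],"turn":0},{"jaw":15,"delta_pos":[0,0,0.01],"turn":0},{"jaw":15,"delta_pos":[0,0,0.015],"turn":0},{"jaw":15,"delta_pos":[0,0,0.02],"turn":0},{"jaw":15,"delta_pos":[0,0,0.023],"turn":0},{"jaw":15,"delta_pos":[0,0,0.025],"turn":0},{"jaw":15,"delta_pos":[0,0,0.026],"turn":0},{"jaw":15,"delta_pos":[0,0,0.026],"turn":0},{"jaw":15,"delta_pos":[0,0,0.026],"turn":0}]' 60
```

```text
clock: 14.5
position: [0.5274, -0.096, 0.1004]
ee_rot: [0.707, 0.707, 0.0, 0.0]
ft_force: [-0.2, 0.1, -1.4]
grip_width: 0.24
```

```bash
python3 -m handwheel '[{"jaw":15,"delta_pos":[0,0,0.001],"turn":0},{"jaw":15,"delta_pos":[0,0,0.0025],"turn":0},{"jaw":15,"delta_pos":[0,0,0.004],"turn":0},{"jaw":15,"delta_pos":[0,0,0.0055],"turn":0},{"jaw":15,"delta_pos":[0,0,0.0065],"turn":0},{"jaw":15,"delta_pos":[0,0,0.007],"turn":0},{"jaw":15,"delta_pos":[0,0,0.007],"turn":0},{"jaw":15,"delta_pos":[0,0,0.007],"turn":0}]' 60
```

```text
clock: 15.17
position: [0.5274, -0.0959, 0.0933]
ee_rot: [0.707, 0.707, 0.0, 0.0]
ft_force: [-0.5, 1.2, -0.0]
grip_width: 0.239
```

```bash
python3 -m handwheel '[{"jaw":15,"delta_pos":[0,0,0.0003],"turn":0},{"jaw":15,"delta_pos":[0,0,0.0006],"turn":0},{"jaw":15,"delta_pos":[0,0,0.0008],"turn":0},{"jaw":15,"delta_pos":[0,0,0.0008],"turn":0},{"jaw":15,"delta_pos":[0,0,0.0008],"turn":0}]' 60
python3 -c "
from h import *
o=get_obs();print(o['position'],o['ft_force'])"
```

```text
clock: 15.58
position: [0.5274, -0.096, 0.0926]
ee_rot: [0.707, 0.707, 0.0, 0.0]
ft_force: [-0.7, -0.6, 3.1]
grip_width: 0.239
[ 0.52741355 -0.0959905   0.09259563] [-0.69816134 -0.59149283  3.14891603]
```

```bash
python3 -m handwheel '[{"jaw":15,"delta_pos":[0,0,-0.01],"turn":0},{"jaw":15,"delta_pos":[0,0,-0.025],"turn":0},{"jaw":15,"delta_pos":[0,0,-0.04],"turn":0},{"jaw":15,"delta_pos":[0,0,-0.047],"turn":0},{"jaw":15,"delta_pos":[0,0,-0.047],"turn":0},{"jaw":15,"delta_pos":[0,0,-0.047],"turn":0},{"jaw":15,"delta_pos":[0,0,-0.047],"turn":0}]' 60
python3 - <<'E'
from h import *
o=get_obs();im=camera("wrist")
crop(im,210,150,300,240,7,"pics/w11.png")
print(o["position"],o["ft_force"])
E
```

```text
clock: 16.17
position: [0.5268, -0.0959, 0.1386]
ee_rot: [0.707, 0.707, -0.0, -0.0]
ft_force: [-0.3, 0.0, -1.0]
grip_width: 0.238
[ 0.52682795 -0.09589338  0.13862692] [-0.27874956  0.00423208 -1.01403978]
```

View pics/w11.png

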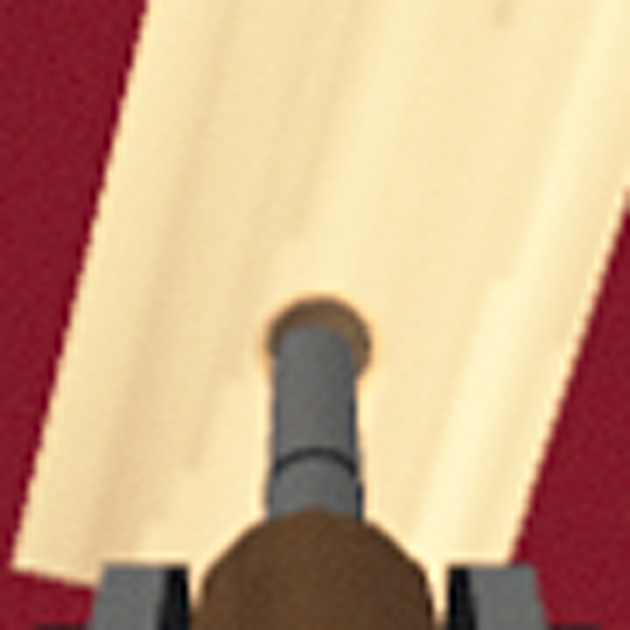

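```bash
python3 -m handwheel '[{"jaw":15,"delta_pos":[0,0.0004,0.004],"turn":0},{"jaw":15,"delta_pos":[0,0.0004,0.009],"turn":0},{"jaw":15,"delta_pos":[0,0.0004,0.014],"turn":0},{"jaw":15,"delta_pos":[0,0.0004,0.014],"turn":0}]' 60
```

```text
clock: 16.55
position: [0.5268, -0.0959, 0.1237]
ee_rot: [0.707, 0.707, -0.001, -0.001]
ft_force: [-0.5, -0.3, -1.1]
grip_width: 0.241
```

```bash
python3 -m handwheel '[{"jaw":15,"delta_pos":[0,0,0.007],"turn":0},{"jaw":15,"delta_pos":[0,0,0.014],"turn":0},{"jaw":15,"delta_pos":[0,0,0.021],"turn":0},{"jaw":15,"delta_pos":[0,0,0.026],"turn":0},{"jaw":15,"delta_pos":[0,0,0.029],"turn":0},{"jaw":15,"delta_pos":[0,0,0.031],"turn":0},{"jaw":15,"delta_pos":[0,0,0.0325],"turn":0},{"jaw":15,"delta_pos":[0,0,0.0325],"turn":0},{"jaw":15,"delta_pos":[0,0,0.0325],"turn":0},{"jaw":15,"delta_pos":[0,0,0.0325],"turn":0}]' 60
```

```text
clock: 17.38
position: [0.5279, -0.096, 0.0932]
ee_rot: [0.707, 0.707, 0.0, 0.0]
ft_force: [-0.4, 0.2, 0.4]
grip_width: 0.245
```

```bash
python3 -m handwheel '[{"jaw":24,"delta_pos":[0,0,0],"turn":0},{"jaw":28,"delta_pos":[0,0,0],"turn":0},{"jaw":34,"delta_pos":[0,0,0],"turn":0},{"jaw":45,"delta_pos":[0,0,0],"turn":0},{"jaw":60,"delta_pos":[0,0,0],"turn":0},{"jaw":60,"delta_pos":[0,0,0],"turn":0},{"jaw":60,"delta_pos":[0,0,0],"turn":0},{"jaw":60,"delta_pos":[0,0,0],"turn":0}]' 20
python3 - <<'E'
from h import *
cv2.imwrite("pics/w12.png",camera("wrist")[:,:,::-1])
o=get_obs();print(o["position"],o["ft_force"],o["grip_width"])
E
```

```text
clock: 18.05
position: [0.5278, -0.096, 0.0929]
ee_rot: [0.707, 0.707, 0.0, 0.0]
ft_force: [-0.0, -0.0, 0.3]
grip_width: 0.701
[ 0.52773099 -0.09596156  0.09291498] [ 0.84397658  0.60117692 -0.75633505] 0.7015693776279436
```

View pics/w12.png

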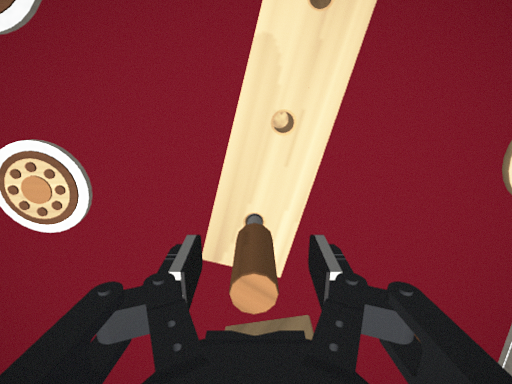

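Released, the rod (handle top at 254,293) stands clear between the open pads. Withdraw straight up.

```bash
python3 -m handwheel '[{"jaw":60,"delta_pos":[0,0,-0.015],"turn":0},{"jaw":60,"delta_pos":[0,0,-0.04],"turn":0},{"jaw":60,"delta_pos":[0,0,-0.07],"turn":0},{"jaw":60,"delta_pos":[0,0,-0.10],"turn":0},{"jaw":60,"delta_pos":[0,0,-0.13],"turn":0},{"jaw":60,"delta_pos":[0,0,-0.14],"turn":0},{"jaw":60,"delta_pos":[0,0,-0.14],"turn":0},{"jaw":60,"delta_pos":[0,0,-0.14],"turn":0},{"jaw":60,"delta_pos":[0,0,-0.14],"turn":0},{"jaw":60,"delta_pos":[0,0,-0.14],"turn":0}]' 20
python3 - <<'E'
from h import *
s=camera("side");crop(s,220,150,360,270,5,"pics/s13.png")
print(get_obs()["position"])
P=[.5277,-.0960]
pp=proj(calibration("side"),[P+[.06],P+[.084],P+[.136]]);print((pp-[220,150]+.5)*5)
cv2.imwrite("pics/c13.png",camera("scene")[:,:,::-1])
E
```

```text
clock: 18.93
position: [0.527, -0.0959, 0.2313]
ee_rot: [0.707, 0.707, -0.001, -0.001]
ft_force: [0.3, -0.1, 0.6]
grip_width: 0.704
[ 0.52709196 -0.09592704  0.23147688]
[[401.50432569 316.91492327]
 [403.33462527 282.18088084]
 [407.42410398 204.57384392]]
```

View pics/s13.png

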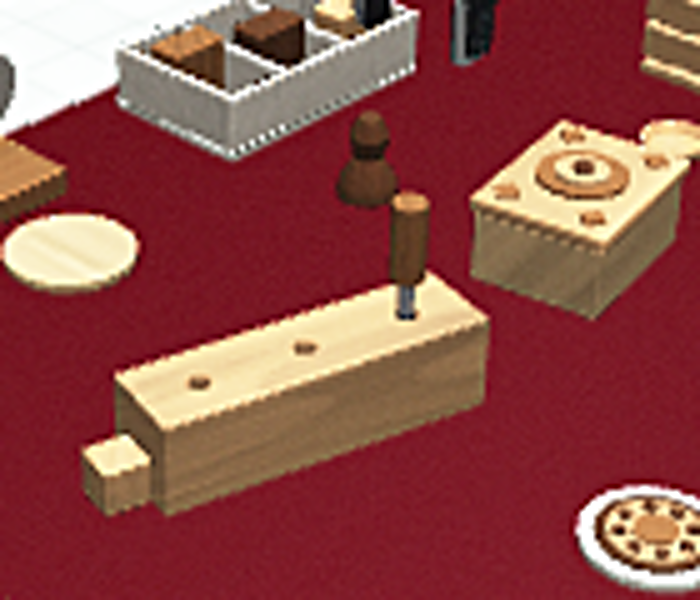

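View pics/c13.png

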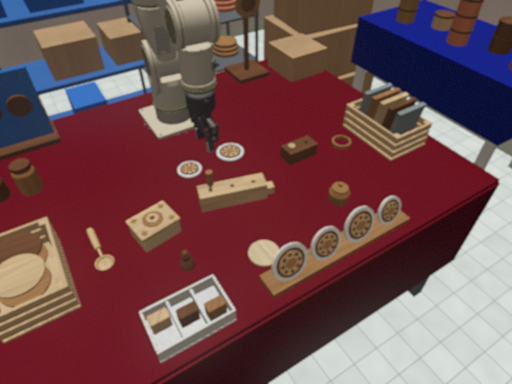

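The rod stands upright in the last socket. Its handle top is at (410,203) in the side crop, where (407,205) is expected, and the black ring is at the mouth. The gripper is clear and the other wares are where they were.

```bash
python3 -c "
from workcell import *
print(hand_in(), get_obs()['clock'])"
```

```text
the job is handed in; nothing more can be done
the job is handed in; nothing more can be done
```

The job is handed in: I sounded all three sockets in order from the stepped end and left the rod standing in the last one, which is the 40 mm socket. No verdict was reported.

| Socket | Rod went in | Force on the cork | Bored depth |
|---|---|---|---|
| First (beside the step) | about 48.7 mm | about 4 N | 48 mm |
| Middle | about 32.8 mm | about 4 N | 32 mm |
| Last | about 40.7 mm | about 4 N | 40 mm |

The readings run about 0.8 mm deep because the cork gives under the load. I drew the rod out of each socket. I then lowered it back to the bottom of the last one, let go, and raised the gripper straight up.

At the last look, at 18.9 s, the rod was upright and its black ring was level with the stand's top. Its handle top was within about 1 mm of where it should be. The gripper was clear and nothing else appeared to have moved. No check failed, and my socket measurements agreed to about 1 mm.

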